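# Count three stand-off posts on a rocking counting board

### The arm

A 6-joint arm with a two-finger parallel gripper is mounted at the origin on the work surface. World frame = base frame: x ahead of the robot, y to its left, z up, the work surface at z = 0. Lengths are in m, angles in degrees, forces in N, time in s.
With the tool pointing down it reaches from about 0.25 to 0.725 m from the base axis. Payload 9.7 kg.
Tool frame: the origin (TCP) lies midway between the tips of the shut fingers; the grasp point (between the pads) lies 19 mm behind it (bot.grasp_offset is the distance from the TCP to the grasp point, in m); z points along the fingers, x is the direction in which the jaws open and shut, and the axes are right-handed (so a half turn about z gives the same grasp; the last joint's range is limited). The gripper opens to 85 mm and grips with 20 to 120 N. Pads are 22 mm wide; open, the fingers measure 114 mm over their backs; the gripper's body (76 mm by 85 mm) begins 54 mm behind the grasp point. The pads swing forward as they close: fully open they stand 13 mm farther back than shut.
Start: joints at [66.635, 4.979, 10.078, 95.1, 0, 90], TCP at [0.218, 0.505, 0.231] pointing down, gripper open.
Joint ranges: [-179.16, 179.16], [-48.56, 103.87], [-65.8, 70.77], [-126.05, 130.52], [-82.76, 87.17], [-180, 180]. Speed limits (degrees/s): [127.2, 127.2, 147.25, 180, 180, 180].

### API

Orientations are given as [roll, pitch, yaw] about the fixed x, y, z axes, in that order (R = Rz(yaw) Ry(pitch) Rx(roll)).
In Python, from workcell import bot gives the robot as it stands.
- The arm moves only by the tool send_rows, never from a script. Its argument "targets" is a list of rows, each a list of 5 numbers: the closure, from 0 (fully open) to 1 (shut), then the shift along the world's x, y, z in mm, then the turn about the world's z in degrees. A call has 1 to 10 rows; each row is the pose to reach, as a shift and turn from the pose commanded when the call began; what a row does not reach only later rows make up. A row lasts 1/8 s, in which the tool goes at most 62.5 mm and 10.7 degrees, less where a joint would pass 70% of its speed; a pose out of reach is approached as far as the arm can. A call with a gripper value outside its range is refused whole. The fingers move at their own pace and stop on an object; "squeeze" is the grip in N (left out, the last holds). Time passes only in rows, so rows that repeat a pose let the fingers close. It gives the time, the measured TCP pose, the force and the opening at its end, in the units of the state.
- bot.get_obs(): the state, without advancing time (a new reading comes with each control period).
- bot.camera(name): name is "scene" or "top" or "wrist"; returns a dict with "pixels" (400x640x3 uint8, red, green, blue), "intrinsics" (3x3 intrinsics, pixels), "view" (4x4, takes a point from world to camera coordinates); the wrist camera has in their place "mount" (4x4, takes a point from camera to tool coordinates, whose origin is the TCP and whose axes are the tool frame's). Camera axes: x right, y down, z forward; pixel columns grow to the right and rows downward; lengths in m; the calibration is good to about 2 mm. A picture is of the moment at which its call begins: read the wrist's pose just before it. There is no depth.
- bot.job_done(): hands the job in, once; it reports no verdict.
The state is a dict: "time": time; "q": joint angles; "qd": joint speeds; "joint_efforts": joint torques, N m; "ee_pos": TCP position; "tcp_rot": TCP orientation; "wrist_force": force on the tool from outside, world axes, zero at the start; "torque": the same for the moment, N m; "opening": finger opening in m.
Only numpy, scipy, OpenCV 4.12 (cv2) and the standard library are available. Lean on these libraries where they do the work, as an engineer would, in place of code of your own. Each camera call takes 0.05 s, during which the arm holds its last target.

### The job

Count out a kit of three posts on the rocking counting board: press down the end opposite the channel in which the posts lie, so that posts roll out of the channel and fill all three pockets, then tip it the other way so that the excess posts roll back into the channel. Leave the board level, with one post in each pocket and the two others in the channel. Work the board gently by its end tabs, without slamming it, without touching the posts or spilling any, and leave the other things on the bench alone.

Things in the scene. Friction and masses are not known exactly. Their poses are not given: they have to be found in the camera images.
- board (a joint): Tilt of the board (rad): 0 = level, stops at -0.5 and 0.5. Positive = far end down (posts roll out of the channel to the pockets), negative = channel end down. The pivot is stiff (0.7 N m friction): the board stays at the angle it is left at; pressing a tab down takes 4 to 8 N. Starts level or up to 0.04 rad down at the channel end.
- board_mid (a point): On the pivot axis, mid-width, 130 mm above the bench; turns with the board: x from channel end to far end, y the pivot axis, z up. The board is a tray 316 mm long, 108 mm wide; lane surface 12 mm above this point, walls all round 26 mm above the lane. Along x: channel -150 to -34 mm, pockets centred at -10, 32 and 74 mm, then flat lane to the end wall at 150 mm.
- stand: The fixed stand on which the board rocks; origin on the bench right under the pivot, x along the board towards the far end. Foot plate 200 x 160 x 12 mm; two upright brackets outside the board's long sides, 50 mm wide, out to 81 mm from the middle, tops 142 mm above the bench.
- far_tab (a point): Top face of the far-end tab, 185 mm along +x from board_mid and 12 mm above it (board frame). The tab is a flat plate sticking out of the end wall, from 158 to 209 mm along x, 70 mm wide, 8 mm thick; the wall rises 26 mm above its top, 27 mm inward of this point. Press down here to tip the far end down.
- channel_tab (a point): The same tab at the channel end, 185 mm along -x from board_mid. Press down here to tip the channel end down.
- pocket1 (a point): Centre of the mouth of the pocket nearest the channel, level with the lane surface. Each pocket is a slot across the whole 94 mm wide lane, 26 mm long (x) and 22 mm deep, so that a post lying in it is flush with the lane and other posts roll over it. A post in it has its centre 11 mm below this point.
- pocket2 (a point): Mouth of the middle pocket.
- pocket3 (a point): Mouth of the far pocket.
- channel (a point): Middle of the channel's floor. The channel is 116 mm long and its floor falls 16 mm from the lane down to the end wall (0.137 rad), so posts in it stay there while the board is level and roll out only when the far end is tipped down by more than about 0.14 rad.
- post1: Round aluminium stand-off post, 22 mm diameter, 90 mm long, about 50 g; origin at its centre, y along its length. All five are alike and start side by side in the channel, lying across the board. They roll freely: far end tipped to about 0.4 rad, they run out and fill the pockets; channel end tipped as much, the excess rolls back over the filled pockets. Posts that stick run on if it is tipped farther.
- post2: Another such post; origin at its centre.
- post3: Another such post; origin at its centre.
- post4: Another such post; origin at its centre.
- post5: Another such post; origin at its centre.
- screwdriver: Bystander: a screwdriver 200 mm long lying on the bench; leave it alone.
- hardware_bin: Bystander: an open bin 110 x 150 x 60 mm high; origin under its centre; leave it alone.
- mug: Bystander: a mug 80 mm in diameter, 95 mm high, handle at its side; origin under its centre; leave it alone.
Not all that is in view belongs to the job. What is shaped like the post5 but pink is not meant.

How it is judged (in metres and radians):
On the way, in this order (a step that is already met when the one before it is completed fails the run):
1. the far end of the board is tipped down (tilt above 0.16 rad) (value of joint board above 0.16 rad), for 0.2 s.
2. the channel end of the board is then tipped down (tilt below -0.08 rad) (value of joint board below -0.08 rad), for 0.2 s.
At the end, for the whole second after the job is handed in: One post lies in each of the three pockets (centre within 6 mm of the pocket's centre along the board and in depth), the two other posts lie in the channel, the board is level within 0.06 rad, and posts and board are at rest (((x of post1 in the frame of board_mid between -0.016 and -0.004 m and z of post1 in the frame of board_mid between -0.006 and 0.006 m) or (x of post2 in the frame of board_mid between -0.016 and -0.004 m and z of post2 in the frame of board_mid between -0.006 and 0.006 m) or (x of post3 in the frame of board_mid between -0.016 and -0.004 m and z of post3 in the frame of board_mid between -0.006 and 0.006 m) or (x of post4 in the frame of board_mid between -0.016 and -0.004 m and z of post4 in the frame of board_mid between -0.006 and 0.006 m) or (x of post5 in the frame of board_mid between -0.016 and -0.004 m and z of post5 in the frame of board_mid between -0.006 and 0.006 m)) and ((x of post1 in the frame of board_mid between 0.026 and 0.038 m and z of post1 in the frame of board_mid between -0.006 and 0.006 m) or (x of post2 in the frame of board_mid between 0.026 and 0.038 m and z of post2 in the frame of board_mid between -0.006 and 0.006 m) or (x of post3 in the frame of board_mid between 0.026 and 0.038 m and z of post3 in the frame of board_mid between -0.006 and 0.006 m) or (x of post4 in the frame of board_mid between 0.026 and 0.038 m and z of post4 in the frame of board_mid between -0.006 and 0.006 m) or (x of post5 in the frame of board_mid between 0.026 and 0.038 m and z of post5 in the frame of board_mid between -0.006 and 0.006 m)) and ((x of post1 in the frame of board_mid between 0.068 and 0.08 m and z of post1 in the frame of board_mid between -0.006 and 0.006 m) or (x of post2 in the frame of board_mid between 0.068 and 0.08 m and z of post2 in the frame of board_mid between -0.006 and 0.006 m) or (x of post3 in the frame of board_mid between 0.068 and 0.08 m and z of post3 in the frame of board_mid between -0.006 and 0.006 m) or (x of post4 in the frame of board_mid between 0.068 and 0.08 m and z of post4 in the frame of board_mid between -0.006 and 0.006 m) or (x of post5 in the frame of board_mid between 0.068 and 0.08 m and z of post5 in the frame of board_mid between -0.006 and 0.006 m)) and (x of post1 in the frame of board_mid below -0.045 m or z of post1 in the frame of board_mid below 0.006 m) and x of each of post1, post2, post3, post4, post5 in the frame of board_mid above -0.15 m and (x of post2 in the frame of board_mid below -0.045 m or z of post2 in the frame of board_mid below 0.006 m) and (x of post3 in the frame of board_mid below -0.045 m or z of post3 in the frame of board_mid below 0.006 m) and (x of post4 in the frame of board_mid below -0.045 m or z of post4 in the frame of board_mid below 0.006 m) and (x of post5 in the frame of board_mid below -0.045 m or z of post5 in the frame of board_mid below 0.006 m) and linear speed of each of post1, post2, post3, post4, post5 below 0.03 m/s and velocity of joint board between -0.05 and 0.05 rad/s and value of joint board between -0.06 and 0.06 rad); the robot touches nothing.
It fails at once if a post falls off the board (centre below 30 mm over the bench) (height (world z) of any of post1, post2, post3, post4, post5 below 0.03 m).
It fails at once if the robot touches a post (over 0.5 N) (contact force between any of the arm, the fingers and post1 above 0.5 N or contact force between any of the arm, the fingers and post2 above 0.5 N or contact force between any of the arm, the fingers and post3 above 0.5 N or contact force between any of the arm, the fingers and post4 above 0.5 N or contact force between any of the arm, the fingers and post5 above 0.5 N).
It fails at once if the board is slammed (tilting faster than 2 rad/s) (velocity of joint board above 2 rad/s or velocity of joint board below -2 rad/s).
It fails at once if a bystander is moved by more than 30 mm (distance of any of screwdriver, hardware_bin, mug from where it was at the start of the episode above 0.03 m).
It also fails if it takes over 61 s, if anything falls off the work surface, if the arm or the gripper's body presses on something with over 40 N, if the wrist force passes 120 N, or if a joint passes its speed limit or range.

## Working session

There is one attempt and no reset: what is moved stays moved. The work goes in short steps, Python scripts to look and compute and a tool call to move; the robot and the scene stay as the last step left them, time stands still between calls to the robot, and variables do not carry over. Pictures are saved under pics/ and viewed, and the job is handed in when it is done.

Besides the shell and the picture viewer there is one more tool, called after "Call:" as a command line: name --pt "numbers of a row" for each row, then --argument value for the rest. send_rows: Moves the arm, as the interface text tells. Its arguments: {"type":"object","properties":{"targets":{"type":"array","items":{"type":"array","items":{"type":"number"}}},"squeeze":{"type":"number"}},"required":["targets"]}

```bash
mkdir -p pics; python3 - <<'E'
from workcell import bot
import cv2
o=bot.get_obs();print(o['time'],o['ee_pos'],o['tcp_rot'],o['opening'],o['wrist_force'])
for n in('scene','top'):
    c=bot.camera(n);cv2.imwrite(f'pics/{n}0.png',c['pixels'][:,:,::-1]);print(n,c['intrinsics'].tolist() if hasattr(c['intrinsics'],'tolist') else c['intrinsics'],c['view'])
E
```

```text
0.0 [0.21802655 0.50467293 0.23056659] [1.79998756e+02 7.97622877e-02 6.66346203e+01] 0.08543915558914873 [-0.32960976  0.04402684 -0.25194173]
scene [[489.7827776724911, 0.0, 318.19998610483594], [0.0, 489.7827776724911, 195.83955578502997], [0.0, 0.0, 1.0]] [[ 0.69975499  0.71432795 -0.00886192 -0.39088949]
 [ 0.59531117 -0.58993384 -0.54551139 -0.27334694]
 [-0.39490198  0.37644872 -0.83805656  2.13584536]
 [ 0.          0.          0.          1.        ]]
top [[463.0828868578394, 0.0, 314.11892334064487], [0.0, 463.0828868578394, 193.0720983660355], [0.0, 0.0, 1.0]] [[-0.00922168 -0.99991057 -0.00968563  0.00312834]
 [-0.98058563  0.01093994 -0.19578597  0.58088702]
 [ 0.19587442  0.00769211 -0.98059882  1.32182575]
 [ 0.          0.          0.          1.        ]]
```

View pics/scene0.png

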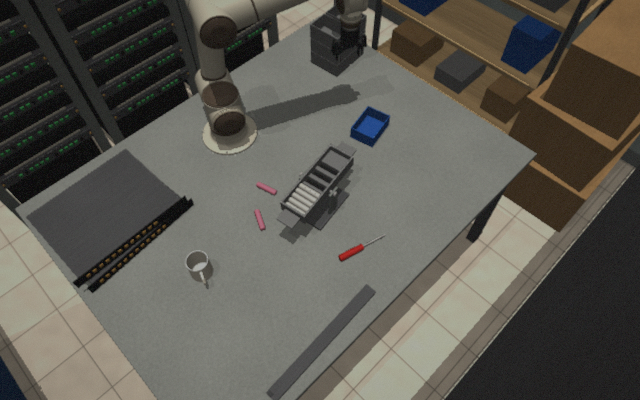

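View pics/top0.png

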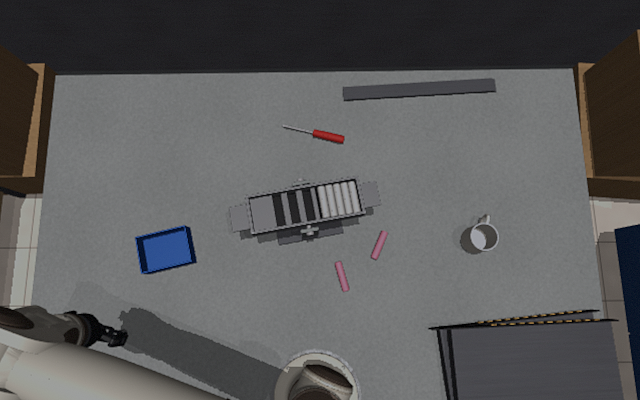

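```bash
python3 - <<'E'
import cv2
i=cv2.imread('pics/top0.png')[160:260,215:395];cv2.imwrite('pics/topc.png',cv2.resize(i,None,fx=4.4,fy=4.4,interpolation=cv2.INTER_CUBIC))
E
```

```text
(no output)
```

View pics/topc.png

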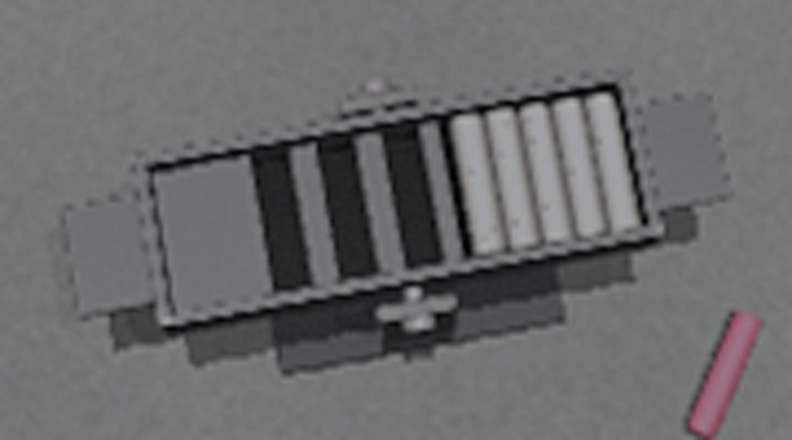

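```bash
cat > h.py <<'E'
import numpy as np
from scipy.optimize import least_squares
K=np.array([[463.0828868578394,0,314.11892334064487],[0,463.0828868578394,193.0720983660355],[0,0,1]])
V=np.array([[-0.00922168,-0.99991057,-0.00968563,0.00312834],[-0.98058563,0.01093994,-0.19578597,0.58088702],[0.19587442,0.00769211,-0.98059882,1.32182575]])
def b2w(p,s):
    x,y,yaw,t=s;c,sn=np.cos(t),np.sin(t)
    p=np.atleast_2d(p);X=p[:,0]*c+p[:,2]*sn;Z=-p[:,0]*sn+p[:,2]*c;Y=p[:,1]
    return np.c_[x+X*np.cos(yaw)-Y*np.sin(yaw),y+X*np.sin(yaw)+Y*np.cos(yaw),.13+Z]
def proj(w):
    q=(np.c_[w,np.ones(len(w))]@V.T)@K.T;return q[:,:2]/q[:,2:]
E
python3 - <<'E'
from h import *
B=np.array([[.209,.035,.012],[.209,-.035,.012],[-.209,.035,.012],[-.209,-.035,.012],[.158,.054,.038],[.158,-.054,.038],[-.158,.054,.038],[-.158,-.054,.038]])
# far end is image-left = +y world; board +y is -world x = image down
P=np.array([[80,317],[65,208],[730,200],[712,95],[165,325],[135,160],[660,240],[628,77]])/4.4+[215,160]
f=lambda s:(proj(b2w(B,s))-P).ravel()
r=least_squares(f,[.42,.0,1.5,0],loss='soft_l1');print(r.x,np.round(r.fun.reshape(-1,2),1))
s=r.x
for n,p in(('far',[.185,0,.012]),('ch',[-.185,0,.012])):print(n,b2w(p,s))
E
```

```text
[0.52580397 0.02110853 1.7296776  0.0364578 ] [[-0.2 -0. ]
 [-0.2  0.1]
 [ 1.1  0.5]
 [ 0.2 -0.1]
 [-2.2  0.8]
 [-0.9 -0.4]
 [ 0.6 -0. ]
 [ 0.5 -1.5]]
far [[0.49648469 0.20408893 0.13524883]]
ch [[ 0.55498484 -0.16100811  0.14873523]]
```

Far end is the image-left tab (top view, about (238,218)). The five grey-white posts lie in the channel at the right, around (340,198). The two pink posts on the bench at (342,276) and (379,245) are decoys. I'll move above the far tab with the fingers shut.

Call:
send_rows --pt "1 25 -25 0 -6" --pt "1 60 -65 0 -14" --pt "1 100 -108 0 -22" --pt "1 140 -151 0 -30" --pt "1 180 -194 0 -38" --pt "1 215 -233 0 -46" --pt "1 245 -265 0 -54" --pt "1 265 -288 0 -57.5" --pt "1 279 -302 0 -57.5" --pt "1 279 -302 0 -57.5"

```text
time: 1.35
ee_pos: [0.4976, 0.2023, 0.2308]
tcp_rot: [180.0, 0.0, 9.1]
wrist_force: [-0.3, -0.1, 0.3]
opening: -0.0001
```

```bash
python3 - <<'E'
from workcell import bot
import cv2
o=bot.get_obs();print(o['time'],o['ee_pos'],o['tcp_rot'],o['opening'],o['wrist_force'])
c=bot.camera('wrist');cv2.imwrite('pics/w1.png',c['pixels'][:,:,::-1]);print(c['mount'],c['intrinsics'])
c=bot.camera('top');a=cv2.resize(c['pixels'][140:270,195:405,::-1],None,fx=3.8,fy=3.8,interpolation=cv2.INTER_CUBIC);cv2.imwrite('pics/t1.png',a)
E
```

```text
1.35 [0.49757852 0.20232107 0.2308469 ] [1.79994134e+02 4.37856490e-02 9.13568785e+00] -6.54409641963376e-05 [-0.2926141  -0.13658729  0.29200392]
[[ 9.99997929e-01  1.21697236e-03  1.63112629e-03 -4.59624356e-04]
 [-1.65290433e-03  9.53267540e-01  3.02122931e-01 -7.67227668e-02]
 [-1.18722448e-03 -3.02125002e-01  9.53267577e-01 -1.42959197e-01]
 [ 0.00000000e+00  0.00000000e+00  0.00000000e+00  1.00000000e+00]] [[332.00849049   0.         317.5615764 ]
 [  0.         332.00849049 200.02175971]
 [  0.           0.           1.        ]]
```

View pics/w1.png

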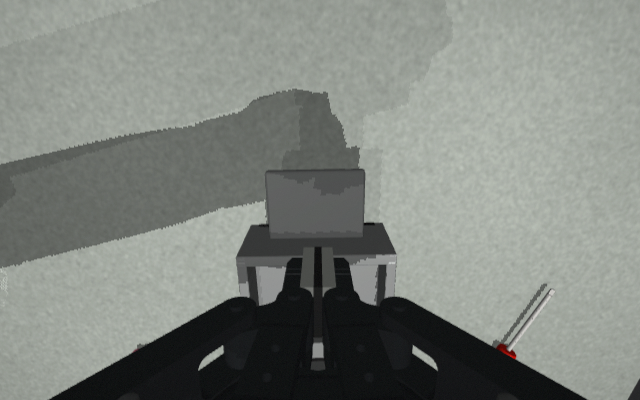

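View pics/t1.png

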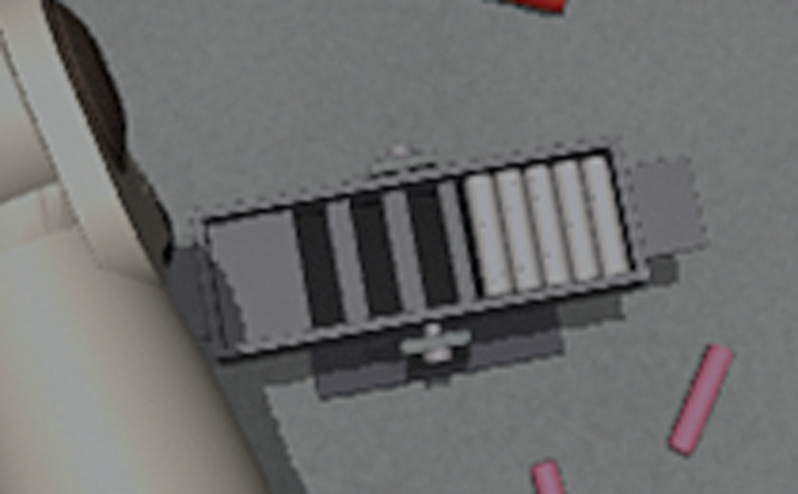

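The wrist view shows the far tab's outer edge at (265..365,170). That puts it 27 mm outward of and 85 mm below the tip, with the tip centred on the tab, which matches the fit. Pressing down.

Call:
send_rows --pt "1 0 0 -30 0" --pt "1 0 0 -60 0" --pt "1 0 0 -72 0" --pt "1 0 0 -80 0" --pt "1 0 0 -88 0" --pt "1 0 0 -96 0" --pt "1 0 0 -104 0" --pt "1 0 0 -112 0" --pt "1 0 0 -118 0" --pt "1 0 0 -124 0"

```text
time: 2.7
ee_pos: [0.4978, 0.2028, 0.1081]
tcp_rot: [180.0, -0.1, 9.1]
wrist_force: [-0.5, -1.7, 6.2]
opening: 0.0002
```

```bash
cat > look.py <<'E'
import sys
from workcell import bot
import cv2,numpy as np
n=sys.argv[1]
o=bot.get_obs();print(o['time'],o['ee_pos'],o['wrist_force'])
c=bot.camera('top');a=cv2.resize(c['pixels'][145:265,215:405,::-1],None,fx=3.5,fy=3.5,interpolation=cv2.INTER_CUBIC)
c=bot.camera('scene');b=cv2.resize(c['pixels'][130:245,245:400,::-1],None,fx=2.5,fy=2.5,interpolation=cv2.INTER_CUBIC)
cv2.imwrite(f'pics/{n}t.png',a);cv2.imwrite(f'pics/{n}s.png',b)
E
python3 look.py a1
```

```text
2.7 [0.49775646 0.2028255  0.10805173] [-0.46299033 -1.70978838  6.22758429]
```

View pics/a1t.png

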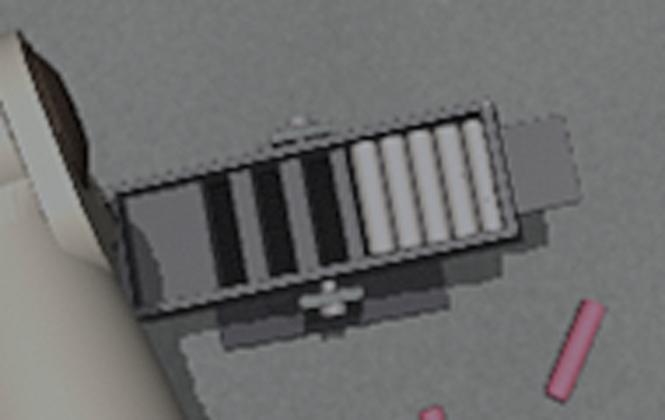

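View pics/a1s.png

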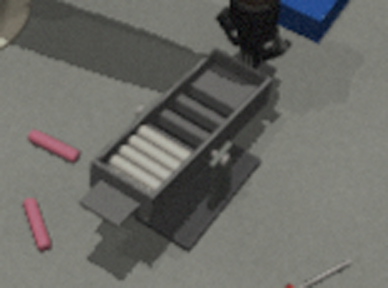

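The board is tilting under about 6 N and the posts are still in the channel. Pressing further, slowly.

Call:
send_rows --pt "1 0 0 -4 0" --pt "1 0 0 -8 0" --pt "1 0 0 -8 0" --pt "1 0 0 -8 0" --pt "1 0 0 -8 0" --pt "1 0 0 -8 0"

```text
time: 3.55
ee_pos: [0.497, 0.2029, 0.0992]
tcp_rot: [-180.0, 0.0, 9.1]
wrist_force: [0.7, 0.1, 0.9]
opening: 0.0001
```

```bash
python3 look.py a2
```

```text
3.55 [0.49700814 0.2029194  0.09915917] [0.74486374 0.07451433 0.93061388]
```

View pics/a2t.png

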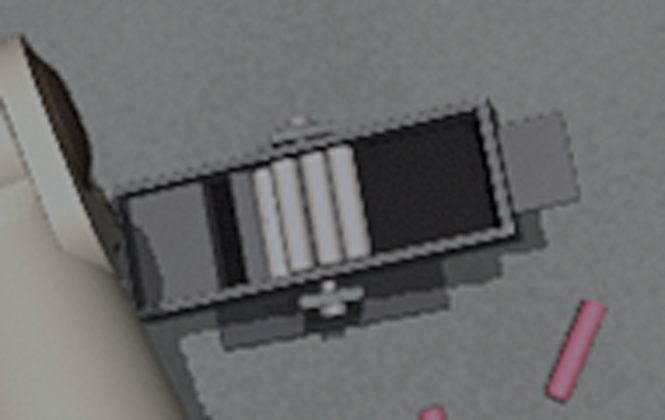

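Call:
send_rows --pt "1 0 0 0 0" --pt "1 0 0 0 0" --pt "1 0 0 0 0" --pt "1 0 0 0 0" --pt "1 0 0 0 0" --pt "1 0 0 0 0"

```text
time: 4.4
ee_pos: [0.4971, 0.2029, 0.0993]
tcp_rot: [180.0, -0.0, 9.1]
wrist_force: [-0.5, 0.3, 0.6]
opening: -0.0001
```

```bash
python3 look.py a3
```

```text
4.4 [0.49712601 0.20290295 0.09928776] [-0.46639955  0.25860667  0.58447272]
```

View pics/a3t.png

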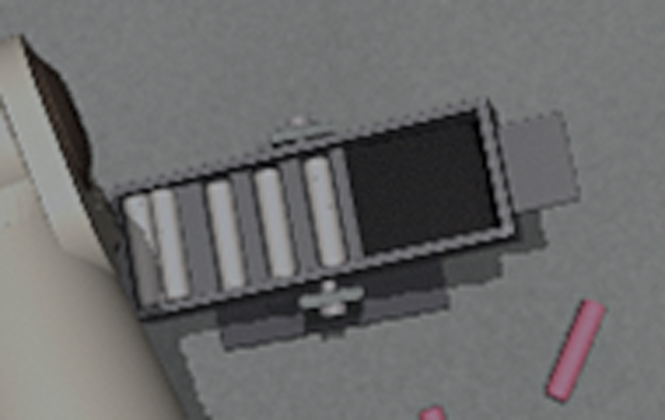

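View pics/a3s.png

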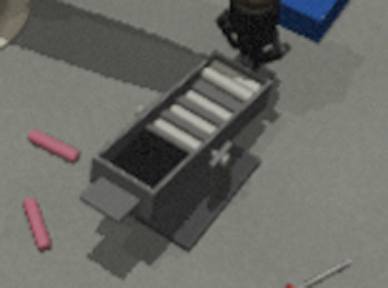

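All three pockets are filled and the two excess posts lie at the far wall. Lifting and crossing over to the channel tab.

Call:
send_rows --pt "1 0 0 30 0" --pt "1 0 0 80 0" --pt "1 0 0 140 0" --pt "1 0 0 190 0" --pt "1 4 -25 205 0" --pt "1 11 -70 205 0" --pt "1 19 -120 205 0" --pt "1 27 -170 205 0" --pt "1 35 -220 205 0" --pt "1 43 -270 205 0"

```text
time: 5.75
ee_pos: [0.5402, -0.0688, 0.3044]
tcp_rot: [180.0, -0.0, 9.1]
wrist_force: [-0.0, 0.6, -0.5]
opening: 0.0002
```

Call:
send_rows --pt "1 7 -45 0 0" --pt "1 12 -75 0 0" --pt "1 15 -94 0 0" --pt "1 15 -94 -20 0" --pt "1 15 -94 -60 0" --pt "1 15 -94 -80 0" --pt "1 15 -94 -80 0"

```text
time: 6.62
ee_pos: [0.5545, -0.1605, 0.223]
tcp_rot: [-179.9, 0.1, 9.2]
wrist_force: [-0.5, 0.4, 0.4]
opening: -0.0002
```

```bash
python3 look.py b1;python3 - <<'E'
from workcell import bot
import cv2
c=bot.camera('wrist');cv2.imwrite('pics/w2.png',c['pixels'][:,:,::-1])
E
```

```text
6.625 [ 0.55452074 -0.1604922   0.22297994] [-0.47723297  0.4448791   0.35473644]
```

View pics/b1t.png

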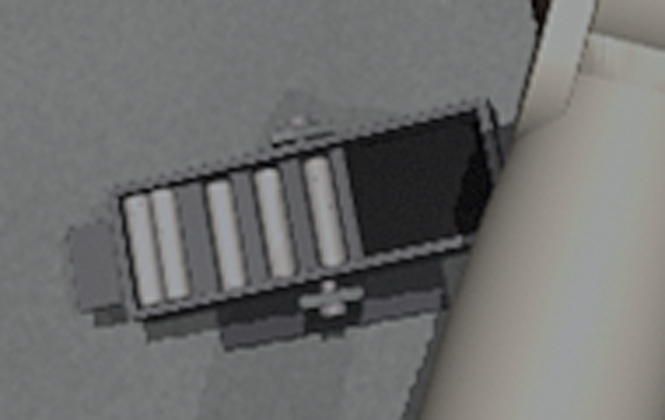

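View pics/w2.png

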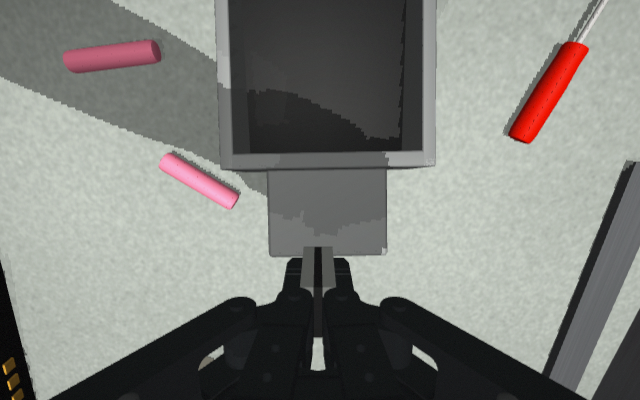

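View pics/b1s.png

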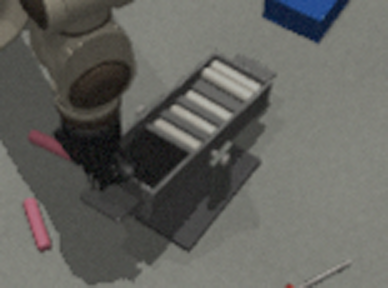

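The tip is over the channel tab, whose outer edge is at (268..386,255): 14 mm beyond the tip, with the tab at z≈0.188, as expected for this tilt. Pressing down.

Call:
send_rows --pt "1 0 0 -25 0" --pt "1 0 0 -35 0" --pt "1 0 0 -43 0" --pt "1 0 0 -51 0" --pt "1 0 0 -59 0" --pt "1 0 0 -67 0" --pt "1 0 0 -75 0" --pt "1 0 0 -83 0" --pt "1 0 0 -91 0" --pt "1 0 0 -97 0"

```text
time: 8.02
ee_pos: [0.5562, -0.162, 0.1292]
tcp_rot: [179.8, -0.2, 9.1]
wrist_force: [1.1, -3.2, 6.7]
opening: -0.0001
```

Call:
send_rows --pt "1 0 0 -6 0" --pt "1 0 0 -12 0" --pt "1 0 0 -17 0" --pt "1 0 0 -17 0" --pt "1 0 0 -17 0" --pt "1 0 0 -17 0" --pt "1 0 0 -17 0" --pt "1 0 0 -17 0"

```text
time: 9.02
ee_pos: [0.5555, -0.1612, 0.1107]
tcp_rot: [180.0, -0.0, 9.1]
wrist_force: [2.2, 0.2, 5.0]
opening: -0.0002
```

```bash
python3 look.py b2
```

```text
9.025 [ 0.5554651  -0.16121222  0.11072384] [2.19784448 0.24286468 4.98711662]
```

View pics/b2t.png

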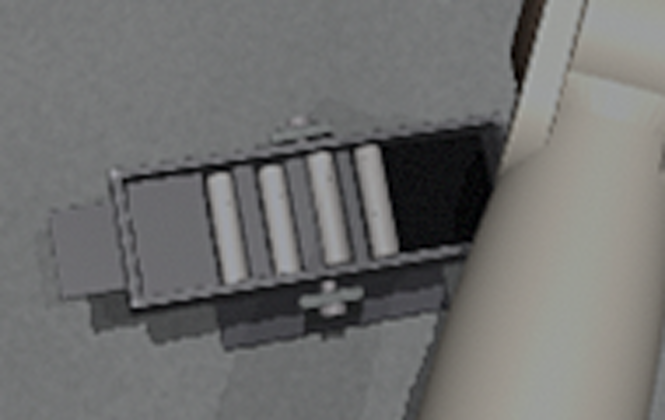

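View pics/b2s.png

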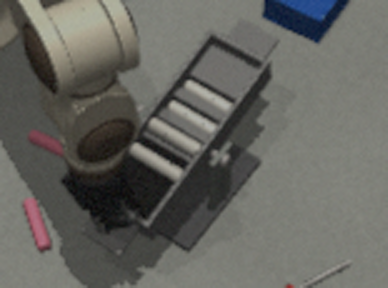

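Call:
send_rows --pt "1 0 0 0 0" --pt "1 0 0 0 0" --pt "1 0 0 0 0" --pt "1 0 0 0 0" --pt "1 0 0 0 0" --pt "1 0 0 0 0"

```text
time: 9.88
ee_pos: [0.555, -0.1611, 0.1101]
tcp_rot: [-180.0, 0.0, 9.1]
wrist_force: [1.0, -0.3, 2.7]
opening: -0.0
```

Call:
send_rows --pt "1 0 0 30 0" --pt "1 0 0 80 0" --pt "1 0 0 140 0" --pt "1 0 0 190 0" --pt "1 -5 30 205 0" --pt "1 -13 80 205 0" --pt "1 -21 130 205 0" --pt "1 -29 180 205 0" --pt "1 -37 230 205 0" --pt "1 -45 280 205 0"

```text
time: 11.12
ee_pos: [0.5093, 0.1204, 0.3147]
tcp_rot: [180.0, 0.1, 9.1]
wrist_force: [0.2, -0.1, 0.2]
opening: 0.0002
```

Call:
send_rows --pt "1 -7 45 0 0" --pt "1 -12 72 0 0" --pt "1 -13 84 0 0" --pt "1 -13 84 -30 0" --pt "1 -13 84 -65 0" --pt "1 -13 84 -80 0" --pt "1 -13 84 -80 0"

```text
time: 12.0
ee_pos: [0.4968, 0.2023, 0.2347]
tcp_rot: [180.0, 0.1, 9.1]
wrist_force: [-0.5, 0.4, 0.4]
opening: 0.0001
```

```bash
python3 look.py c1;python3 - <<'E'
from workcell import bot
import cv2
c=bot.camera('wrist');cv2.imwrite('pics/w3.png',c['pixels'][:,:,::-1])
E
```

```text
12.0 [0.49684506 0.20227536 0.23474864] [-0.53361011  0.35330001  0.37831309]
```

View pics/c1t.png

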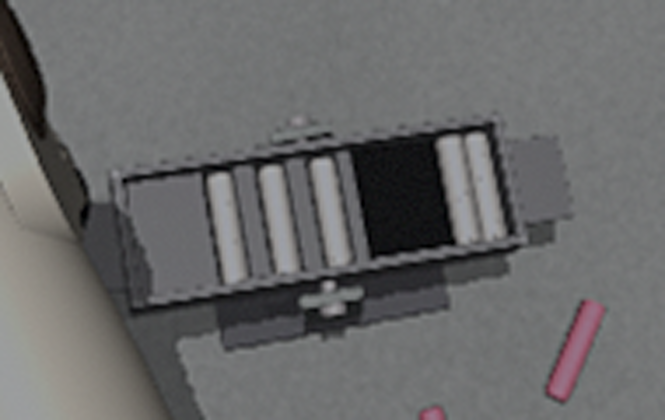

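View pics/w3.png

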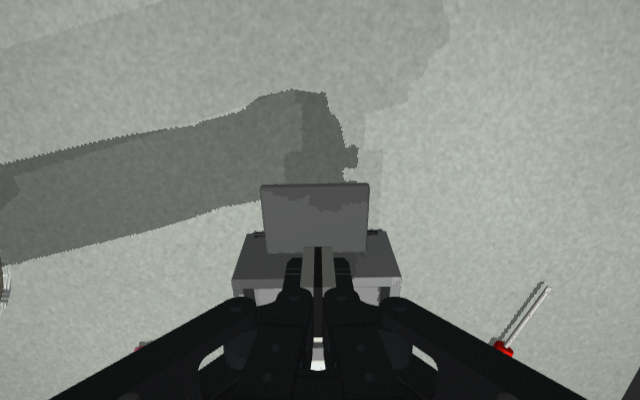

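Three posts are in the pockets and two in the channel. Next I press the far tab until the tip is at z = 0.142, which is level.

Call:
send_rows --pt "1 0 0 -35 0" --pt "1 0 0 -50 0" --pt "1 0 0 -58 0" --pt "1 0 0 -66 0" --pt "1 0 0 -73 0" --pt "1 0 0 -80 0" --pt "1 0 0 -86 0" --pt "1 0 0 -90 0" --pt "1 0 0 -93 0" --pt "1 0 0 -93 0"

```text
time: 13.4
ee_pos: [0.4969, 0.2026, 0.1417]
tcp_rot: [180.0, 0.1, 9.1]
wrist_force: [0.7, 0.1, -0.1]
opening: -0.0001
```

Call:
send_rows --pt "1 0 0 0 0" --pt "1 0 0 0 0"

```text
time: 13.65
ee_pos: [0.497, 0.2027, 0.1421]
tcp_rot: [180.0, 0.0, 9.1]
wrist_force: [0.3, -0.8, -0.8]
opening: 0.0002
```

Call:
send_rows --pt "1 0 0 10 0" --pt "1 0 0 40 0" --pt "1 0 0 90 0" --pt "1 -10 40 120 0" --pt "1 -30 90 120 0" --pt "1 -50 140 120 0" --pt "1 -70 190 120 0" --pt "1 -80 220 120 0" --pt "1 -80 220 120 0"

```text
time: 14.78
ee_pos: [0.4161, 0.4247, 0.2623]
tcp_rot: [180.0, 0.0, 9.3]
wrist_force: [-0.5, 0.1, 0.2]
opening: -0.0
```

```bash
python3 look.py d1; python3 - <<'E'
from workcell import bot
import cv2
i=bot.camera('scene')['pixels'][:,:,::-1];cv2.imwrite('pics/d1full.png',i)
E
```

```text
14.775 [0.41612041 0.42465667 0.26229804] [-0.4693412   0.12630012  0.22507063]
```

View pics/d1t.png

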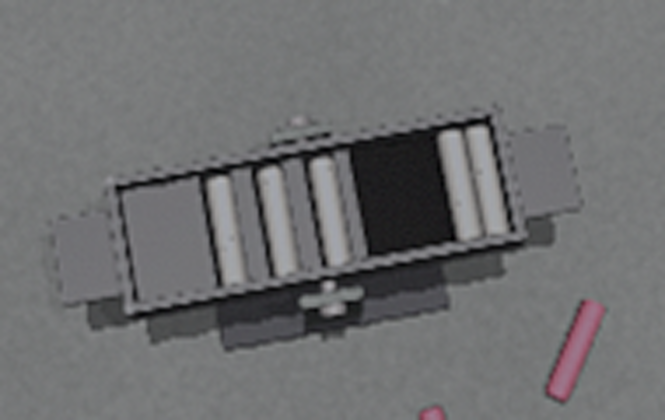

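View pics/d1full.png

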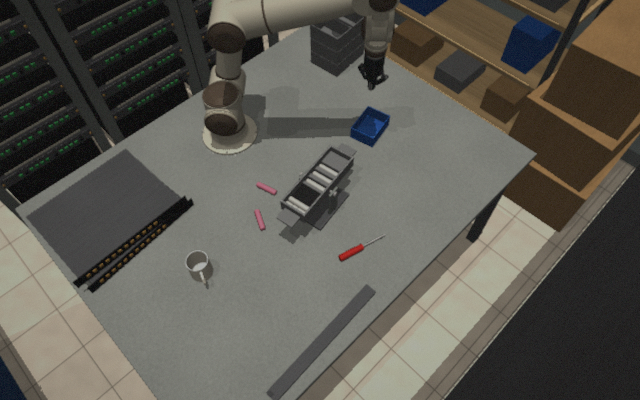

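The top view shows one post in each pocket and two at the channel wall. I'll check the tilt by matching the channel tab against the earlier image with known tilt (tip z = 0.099).

```bash
python3 - <<'E'
from h import *
import cv2
from scipy.optimize import brentq
ze=lambda t,z,u:.13-((u-.012*np.sin(t))/np.cos(t))*np.sin(t)+.012*np.cos(t)-z
ta=brentq(lambda t:ze(t,.0993,.173),0,.5);tc=-brentq(lambda t:ze(t,.1101,.173),0,.5);print('ref tilts',ta,tc)
g=lambda n:cv2.imread(f'pics/{n}t.png',0)
d=g('d1');x0,y0,x1,y1=495,105,600,225;T=d[y0:y1,x0:x1]
s=[.5258,.0211,1.7297,0]
P=np.array([[-.209,.035,.012],[-.209,-.035,.012],[-.158,.054,.038],[-.158,-.054,.038]])
pr=lambda t:proj(b2w(P,s[:3]+[t])).mean(0)*3.5
for n,t in(('a3',ta),('c1',tc)):
    W,M=cv2.findTransformECC(T,g(n)[y0:y1,x0:x1],np.eye(2,3,dtype=np.float32),cv2.MOTION_TRANSLATION,(3,200,1e-6))[1],0
    sh=W[:,2]
    print(n,sh,[(round(k,2),np.round(pr(t)-pr(k),1)) for k in(-.06,-.03,0,.03,.06)])
E
```

```text
ref tilts 0.24397865273178726 -0.18348997014453206Traceback (most recent call last):
  File "<stdin>", line 12, in <module>
cv2.error: OpenCV(4.12.0) /io/opencv/modules/video/src/ecc.cpp:589: error: (-7:Iterations do not converge) The algorithm stopped before its convergence. The correlation is going to be minimized. Images may be uncorrelated or non-overlapped in function 'findTransformECC'
```

```bash
python3 - <<'E'
from h import *
import cv2
g=lambda n:cv2.imread(f'pics/{n}t.png',0)
d=g('d1');s=[.5258,.0211,1.7297]
P=np.array([[-.209,.035,.012],[-.209,-.035,.012]])
pr=lambda t:proj(b2w(P,s+[t])).mean(0)*3.5
x0,y0,x1,y1=515,110,600,225;T=d[y0:y1,x0:x1]
for n,t in(('a3',.244),('c1',-.183)):
    R=cv2.matchTemplate(g(n),T,cv2.TM_CCOEFF_NORMED);_,m,_,l=cv2.minMaxLoc(R)
    print(n,m,l[0]-x0,l[1]-y0,[(k,np.round(pr(t)-pr(k),1)) for k in(-.06,-.03,0,.03,.06)])
E
```

```text
a3 0.6735628247261047 -12 -6 [(-0.06, array([ -1.7, -13.6])), (-0.03, array([ -2.6, -12.1])), (0, array([ -3.2, -10.7])), (0.03, array([-3.7, -9.2])), (0.06, array([-3.9, -7.8]))]
c1 0.712670087814331 1 6 [(-0.06, array([-6. ,  6.3])), (-0.03, array([-6.9,  7.8])), (0, array([-7.6,  9.3])), (0.03, array([-8. , 10.7])), (0.06, array([-8.2, 12.1]))]
```

Template matching is unreliable here (scores about 0.7), so I'll take a wrist view over the far tab instead, which scales better.

Call:
send_rows --pt "1 20 -50 0 0" --pt "1 40 -110 0 0" --pt "1 60 -165 0 0" --pt "1 75 -205 0 0" --pt "1 81 -222 0 0" --pt "1 81 -222 -31 0" --pt "1 81 -222 -31 0" --pt "1 81 -222 -31 0"

```text
time: 15.92
ee_pos: [0.498, 0.2011, 0.2323]
tcp_rot: [-180.0, -0.0, 9.2]
wrist_force: [-0.5, 1.0, 0.7]
opening: -0.0001
```

```bash
python3 - <<'E'
from workcell import bot
import cv2,numpy as np
o=bot.get_obs();print(o['time'],o['ee_pos'])
c=bot.camera('wrist');i=c['pixels'][:,:,::-1].copy();cv2.imwrite('pics/w4.png',i)
f=lambda i:cv2.resize(i[155:265,225:410],None,fx=4,fy=4,interpolation=cv2.INTER_CUBIC)
cv2.imwrite('pics/w4c.png',f(i))
E
```

```text
15.925 [0.49803302 0.20113764 0.23227751]
```

View pics/w4c.png

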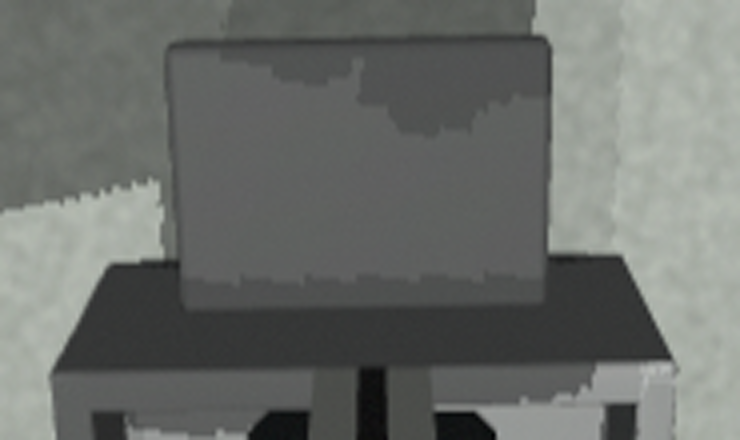

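```bash
python3 - <<'E'
from h import *
from scipy.spatial.transform import Rotation as R
from workcell import bot
o=bot.get_obs();c=bot.camera('wrist');T=np.eye(4);T[:3,:3]=R.from_euler('xyz',o['tcp_rot'],degrees=True).as_matrix();T[:3,3]=o['ee_pos']
print(o['ee_pos'])
Vw=np.linalg.inv(T@np.array(c['mount']));K=np.array(c['intrinsics'])
def pj(w):
    q=(np.c_[w,np.ones(len(w))]@Vw[:3].T)@K.T;return q[:,:2]/q[:,2:]
B=np.array([[.209,-.035,.012],[.209,.035,.012],[.158,-.035,.012],[.158,.035,.012],[.158,-.054,.038],[.158,.054,.038]])
P=np.array([[550,40],[168,47],[545,303],[183,310],[675,368],[50,372]])/4+[225,155]
for Q,BB in((P,B),(P[[1,0,3,2,5,4]],B)):
    r=least_squares(lambda s:(pj(b2w(BB,s))-Q).ravel(),[.5258,.0211,1.73,0]);print(r.x,r.cost,np.round(r.fun,1))
E
```

```text
[0.49820303 0.20131634 0.2325038 ]
[0.52803224 0.02230853 1.74462791 0.00845092] 2.644362176864351 [ 0.9  0.8 -0.8  0.3  0.3  0.8 -0.7  0.1  0.2 -1.3  0.  -0.4]
[ 0.52920175  0.01385262 -1.39783606  3.24964143] 1013.6316592673263 [ -0.3  11.9   0.5  12.5   0.6   7.   -1.1   7.7  15.5 -23.7 -15.2 -24.2]
```

The wrist fit gives a tilt of 0.008 rad, so the board is level, which agrees with the tip height when I stopped pressing. The arm is clear of the board (tip at z = 0.23). I'll back off a little and hand in.

Call:
send_rows --pt "1 0 0 30 0" --pt "1 0 0 60 0" --pt "1 0 0 60 0" --pt "1 0 0 60 0"

```text
time: 16.52
ee_pos: [0.4982, 0.2012, 0.2911]
tcp_rot: [-180.0, -0.0, 9.2]
wrist_force: [-0.3, 0.0, -0.7]
opening: -0.0001
```

```bash
python3 look.py e1; python3 -c "
from workcell import bot
print(bot.job_done())"
```

```text
16.525 [0.49817814 0.201157   0.29111055] [-0.33412202  0.00263519 -0.72862233]
the job is handed in; nothing more can be done
None
```

View pics/e1t.png

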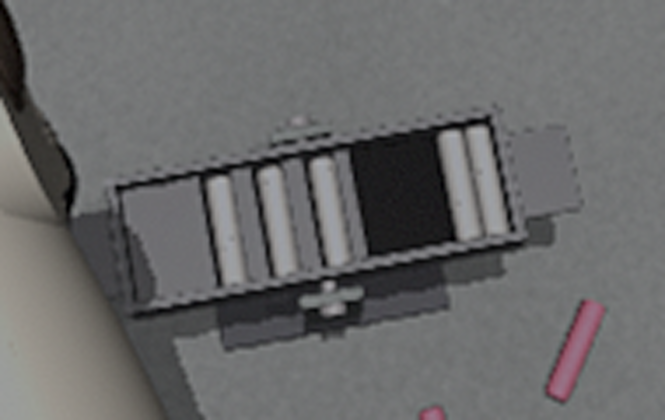

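The kit is counted out and handed in at about 16.5 s. The last picture shows one post in each of the three pockets and the other two against the channel's end wall.

- **What I did:** I pressed the far tab slowly to about +0.24 rad, and the posts filled all three pockets. I then pressed the channel tab to about -0.18 rad, and the two excess posts rolled back. Last, I pressed the far tab until the board was level. The forces I read while pressing stayed under 8 N.
- **Level check:** a wrist-camera fit gave a tilt of 0.008 rad, with image errors up to 1.3 pixels. That agrees with the tip height of 0.142 m when I stopped pressing.
- **Check that failed:** my attempt to measure the tilt by matching top-camera images did not work (scores about 0.7), so I ignored it.
- **Rest of the scene:** at hand-in the arm was touching nothing. The screwdriver, bin and mug look unmoved in the scene picture taken after levelling; I did not measure them.

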